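# Trace the surviving rim of a mended bowl

### The job

Show how much of the mended bowl's rim survives: starting at the broken end of the rim beside the lug handle, trace the top edge of the rim with the fingertips, all the way round the surviving arc to its other broken end, keeping the tips right over the edge and no more than a centimetre or two above it (a light touch is fine). Then lift the hand clear. Do not push, tip or lift the bowl, and leave the other things where they are.

Things in the scene. Friction and masses are not known exactly. Their poses are not given: they have to be found in the camera images.
- bowl: Mended loose terracotta bowl, about 0.8 kg, upright, base 140 mm across, wall 8 mm. Its rim survives over a bit more than half the circle: a 12 mm wide round bead, its middle at radius 96 mm, its level top 76 mm above the origin, from 95 degrees (lug end) through 0 (+x) to -95 (plain end), counted from +x towards +y. The rest is broken off jagged 20 to 40 mm high. Origin: centre of underside, z up
- rim0 (a point): Point on top of the rim, mid-bead, at the broken end beside the lug handle: the trace starts here.
- rim1 (a point): Point on top of the rim, mid-bead, at 71.25 degrees, next along the surviving rim after rim0 (about 40 mm on).
- rim2 (a point): Point on top of the rim, mid-bead, at 47.5 degrees, next along the surviving rim after rim1 (about 40 mm on).
- rim3 (a point): Point on top of the rim, mid-bead, at 23.75 degrees, next along the surviving rim after rim2 (about 40 mm on).
- rim4 (a point): Point on top of the rim, mid-bead, at 0 degrees, next along the surviving rim after rim3 (about 40 mm on).
- rim5 (a point): Point on top of the rim, mid-bead, at -23.75 degrees, next along the surviving rim after rim4 (about 40 mm on).
- rim6 (a point): Point on top of the rim, mid-bead, at -47.5 degrees, next along the surviving rim after rim5 (about 40 mm on).
- rim7 (a point): Point on top of the rim, mid-bead, at -71.25 degrees, next along the surviving rim after rim6 (about 40 mm on).
- lug (a point): Middle of the bowl's only handle, a horizontal loop of 14 mm bar, 66 mm wide, on the outside of the wall at 76 degrees: it reaches 129 mm from the bowl's axis and its top lies 17 mm below the rim's top.
- rim8 (a point): Point on top of the rim, mid-bead, at the plain broken end, away from the handle: the trace ends here.
- juglet: Bystander: small loose closed terracotta jug, 68 mm across, 86 mm tall, standing beside the bowl. Origin: centre of its underside.
- sherd: Bystander: small loose curved terracotta sherd, about 60 by 35 mm, lying on the table off the bowl's broken side, under 25 mm high. Origin: near its middle, at the table.
- brush: Bystander: loose hand brush lying on the table beside the bowl, along its own x, under 40 mm high. Origin: its underside, near the middle.
- dish: Fixed shallow white enamel dish of sherds, 190 mm across, the heaped sherds up to about 80 mm high, well off to the left of the bowl. Origin: centre of its underside.

How it is judged (in metres and radians):
On the way, in this order (a step that is already met when the one before it is completed fails the run):
1. the fingertips are just above the rim's end beside the lug handle (horizontal distance between the grasp point and rim0 below 0.016 m and z of the grasp point in the frame of bowl between 0.079 and 0.121 m), for 0.05 s.
2. they have followed the rim to mark 1 of 8 (horizontal distance between the grasp point and rim1 below 0.016 m and z of the grasp point in the frame of bowl between 0.079 and 0.121 m), for 0.05 s.
3. they have followed the rim to mark 2 of 8 (horizontal distance between the grasp point and rim2 below 0.016 m and z of the grasp point in the frame of bowl between 0.079 and 0.121 m), for 0.05 s.
4. they have followed the rim to mark 3 of 8 (horizontal distance between the grasp point and rim3 below 0.016 m and z of the grasp point in the frame of bowl between 0.079 and 0.121 m), for 0.05 s.
5. they have followed the rim to mark 4 of 8 (horizontal distance between the grasp point and rim4 below 0.016 m and z of the grasp point in the frame of bowl between 0.079 and 0.121 m), for 0.05 s.
6. they have followed the rim to mark 5 of 8 (horizontal distance between the grasp point and rim5 below 0.016 m and z of the grasp point in the frame of bowl between 0.079 and 0.121 m), for 0.05 s.
7. they have followed the rim to mark 6 of 8 (horizontal distance between the grasp point and rim6 below 0.016 m and z of the grasp point in the frame of bowl between 0.079 and 0.121 m), for 0.05 s.
8. they have followed the rim to mark 7 of 8 (horizontal distance between the grasp point and rim7 below 0.016 m and z of the grasp point in the frame of bowl between 0.079 and 0.121 m), for 0.05 s.
9. they have reached the rim's other broken end (horizontal distance between the grasp point and rim8 below 0.016 m and z of the grasp point in the frame of bowl between 0.079 and 0.121 m), for 0.05 s.
At the end, for the whole second after the job is handed in: Rim marks 0 to 8 passed in order (TCP within 16 mm of each from above, 3 to 45 mm over the rim top; tips about 19 mm below the TCP); then TCP over 80 mm from rim8, bowl upright, at rest and within 15 mm of its start, juglet, sherd and brush within 20 mm of theirs (distance between the grasp point and rim8 above 0.08 m and distance of bowl from where it was at the start of the episode below 0.015 m and angle between bowl's own z axis and vertical below 0.05 rad and linear speed of bowl below 0.02 m/s and distance of each of juglet, sherd, brush from where it was at the start of the episode below 0.02 m); the robot touches nothing.
It fails at once if the bowl is pushed along, lifted (more than 15 mm) or turned (rim more than 20 mm) (distance of bowl from where it was at the start of the episode above 0.015 m or distance of rim4 from where it was at the start of the episode above 0.02 m).
It fails at once if the bowl is tipped (angle between bowl's own z axis and vertical above 0.15 rad).
It fails at once if the bowl is pressed hard (over 20 N) (contact force between the fingers and bowl above 20 N).
It fails at once if the juglet, sherd or brush is moved more than 20 mm (distance of any of juglet, sherd, brush from where it was at the start of the episode above 0.02 m).
It also fails if it takes over 50 s, if anything falls off the work surface, if the arm or the gripper's body presses on something with over 40 N, if the wrist force passes 120 N, or if a joint passes its speed limit or range.

### The arm

A 6-joint arm with a two-finger parallel gripper is mounted at the origin on the work surface. World frame = base frame: x ahead of the robot, y to its left, z up, the work surface at z = 0. Lengths are in mm, angles in rad, forces in N, time in s.
With the tool pointing down it reaches from about 350 to 875 mm from the base axis. Payload 4.2 kg.
Tool frame: the origin (TCP) lies between the finger pads, 19 mm behind the fingertips; this is the grasp point; z points along the fingers, y is the line along which they close (so a half turn about z gives the same grasp; the last joint's range is limited). The gripper opens to 85 mm and grips with 20 to 120 N. Pads are 22 mm wide; open, the fingers measure 114 mm over their backs; the gripper's body (76 mm by 85 mm) begins 54 mm behind the grasp point. The pads swing forward as they close: fully open they stand 13 mm farther back than shut.
Start: joints at [1.381, 0.385, 0.008, 0, -1.194, -0.259], TCP at [271.144, 563.099, 250.012] pointing down, gripper open.
Joint ranges: [-3.14, 3.14], [-1.21, 2.06], [-1.07, 1.41], [-3.16, 2.05], [-2.99, -0.16], [-3.1, 3.1]. Speed limits (rad/s): [2.79, 2.79, 3.14, 3.14, 3.14, 3.14].

### API

Orientations are given as a unit quaternion [x, y, z, w].
In Python, from bench import arm gives the robot as it stands.
- The arm moves only by the tool arm_command, never from a script. Its argument "rows" is a list of rows, each a list of 2 entries, a list of its own where there are three numbers: the shift along the tool's x, y, z as a fraction of full scale, then the turn, a rotation vector about the tool's x, y, z as a fraction of full scale. In form: [[[x, y, z], [wx, wy, wz]], ...]. A call has 1 to 5 rows; each row is the pose to reach, as a shift and turn from the pose commanded when the call began, along the tool's axes at that moment, turning the shorter way round; what a row does not reach only later rows make up. Full scale, the value 1, is 0.25 m for a shift and 180 degrees for a turn. A row lasts 1/10 s, in which the tool goes at most 50 mm and 8.59 degrees, less where a joint would pass 70% of its speed; a pose out of reach is approached as far as the arm can. A call with a number of a shift or a turn outside -1 to 1 is refused whole. A call with a gripper value outside its range is refused whole. "grip" is the opening, from 0 (shut) to 1 (fully open), set as the call begins (left out, the last holds). The fingers move at their own pace and stop on an object; the grip force is fixed at half the most. Time passes only in rows, so rows that repeat a pose let the fingers close. It gives the time, the measured TCP pose, the force, the opening and the grip force at its end, in the units of the state.
- arm.read_state(): the state, without advancing time (a new reading comes with each control period).
- arm.get_image(name): name is "side" or "top"; returns (picture, depth): 400x640x3 uint8, blue, green, red; 400x640 float32, mm along the optical axis (not along the pixel's ray), 0 where there is no reading.
- arm.camera_info(name): a dict with "fx", "fy", "cx", "cy" (pixels), "extrinsics" (4x4, takes a point from camera to world coordinates). Camera axes: x right, y down, z forward; pixel columns grow to the right and rows downward; lengths in mm; the calibration is good to about 2 mm. A picture is of the moment at which its call begins. camera_info takes no time and is no camera call.
- arm.job_done(): hands the job in; it is judged then, once.
Trained networks look in the newest picture that a camera, given by its name, has taken for a name from the list of things; names that differ only in an ending like _2 or _b are one class to them, and where a whole thing is asked for, a point or a joint stands for the part that bears it (a point fixed in the world has none). Each returns a list of dicts, best first, with "score" (0 to 1); they miss things now and then, are a little off and sometimes report something else, mostly with a low value. They report only what shows in the picture. A call takes as long as a camera call.
- arm.spot_in(camera, query): "position" ([column, row] in pixels, amid what is visible of it).
The state is a dict: "clock": time; "joints": joint angles; "joint_vel": joint speeds; "joint_efforts": joint torques, N m; "position": TCP position; "ee_rot": TCP orientation; "contact_force": force on the tool from outside, world axes, zero at the start; "wrist_torque": the same for the moment, N m; "gripper_width": finger opening in mm; "grasp_force": force on a finger pad.
Only numpy, scipy, OpenCV 4.12 (cv2) and the standard library are available. Lean on these libraries where they do the work, as an engineer would, in place of code of your own. Each camera call takes 0.05 s, during which the arm holds its last target. There are 200 camera calls.

## Working session

There is one attempt and no reset: what is moved stays moved. The work goes in short steps, Python scripts to look and compute and a tool call to move; the robot and the scene stay as the last step left them, time stands still between calls to the robot, and variables do not carry over. Pictures are saved under pics/ and viewed, at most 10 in all, crops included, and the job is handed in when it is done.

Besides the shell and the picture viewer there is one more tool, called after "Request:" by a JSON object that holds its "api" and its "payload", one argument or row to a line. arm_command: Moves the arm, as the interface text tells. Shift numbers are shares of 0.25 m and turn numbers shares of 180 degrees, none past 1 either way. Its arguments: {"type":"object","properties":{"rows":{"type":"array","items":{"type":"array"}},"grip":{"type":"number"}},"required":["rows"]}

```bash
mkdir -p pics
cat > h.py <<'E'
import numpy as np, cv2
from bench import arm
def cloud(name):
    img,d=arm.get_image(name); c=arm.camera_info(name)
    v,u=np.mgrid[:d.shape[0],:d.shape[1]]
    P=np.stack([(u-c["cx"])/c["fx"]*d,(v-c["cy"])/c["fy"]*d,d],-1)
    E=np.array(c["extrinsics"]); W=P@E[:3,:3].T+E[:3,3]; W[d<=0]=np.nan
    return img,W
E
python3 - <<'E'
from h import *
for n in("top","side"):
    img,W=cloud(n); cv2.imwrite(f"pics/{n}0.png",img); np.save(n,W)
    for q in("bowl","rim0","rim4","rim8","lug","juglet","sherd","brush","dish"):
        for r in arm.spot_in(n,q)[:2]:
            c,w=map(int,r["position"]); print(n,q,round(r["score"],2),(c,w),W[w,c].round())
s=arm.read_state();print(s["clock"],s["position"],s["ee_rot"])
E
```

```text
top bowl 0.83 (441, 209) [ 558. -145.    8.]
top rim0 0.79 (439, 208) [ 561. -140.    4.]
top rim4 0.79 (439, 208) [ 561. -140.    4.]
top rim8 0.79 (439, 208) [ 561. -140.    4.]
top lug 0.58 (441, 210) [ 555. -144.    8.]
top juglet 0.68 (442, 208) [ 560. -147.    9.]
top juglet 0.62 (438, 290) [ 344. -108.   64.]
top sherd 0.49 (398, 165) [682. -31.   9.]
top brush 0.81 (491, 231) [ 496. -273.   16.]
top brush 0.52 (440, 210) [ 554. -141.   11.]
top dish 0.58 (206, 250) [446. 488.  24.]
side bowl 0.8 (307, 310) [551. -96.   8.]
side rim0 0.95 (307, 311) [550. -98.   7.]
side rim4 0.95 (307, 311) [550. -98.   7.]
side rim8 0.95 (307, 311) [550. -98.   7.]
side lug 0.88 (307, 311) [550. -98.   7.]
side juglet 0.65 (189, 315) [ 358. -139.   60.]
side sherd 0.96 (369, 284) [675. -40.   7.]
side sherd 0.38 (308, 310) [552. -98.   9.]
side brush 0.88 (249, 382) [ 455. -236.   15.]
side dish 0.63 (257, 159) [442. 486.  24.]
1.0 [271.13919568 563.09946329 250.01289297] [ 9.74929492e-01 -2.22514013e-01  4.20719017e-06  4.09672414e-06]
```

View pics/top0.png

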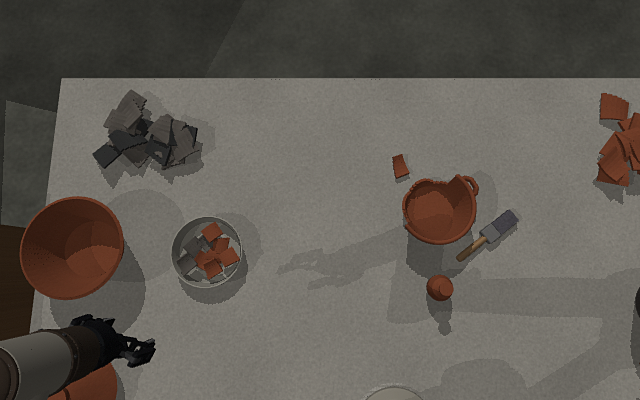

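View pics/side0.png

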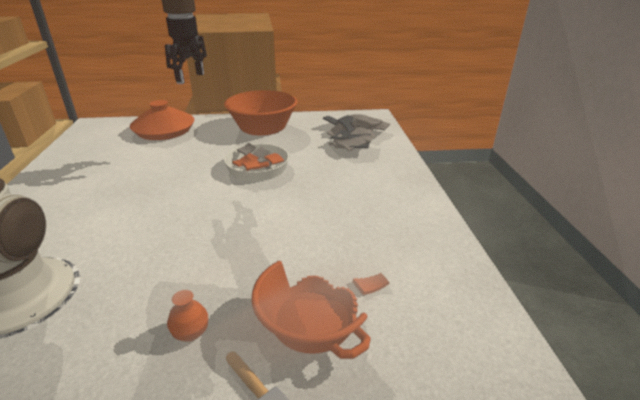

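The top view shows the bowl at about (440,210), with the lug at (470,185), the broken side towards the sherd at (400,165), the brush at (488,235) and the juglet at (440,288). In the side view the plain rim end is at about (283,265) and the lug at (355,345).

Run:
```python
from h import *
from scipy.optimize import least_squares
pts=[]
for n in("top","side"):
    W=np.load(n+".npy").reshape(-1,3)
    m=(abs(W[:,0]-560)<160)&(abs(W[:,1]+145)<160)
    B=W[m]; print(n,"table z",np.nanmedian(B[B[:,2]<6][:,2]),"high",np.percentile(B[np.hypot(*(B[:,:2]-[560,-145]).T)<125][:,2],[95,98,99.5]).round(1))
    T=B[(B[:,2]>69)&(np.hypot(*(B[:,:2]-[560,-145]).T)<125)]
    pts.append(T)
    f=least_squares(lambda p:np.hypot(T[:,0]-p[0],T[:,1]-p[1])-96,[560,-145],loss="soft_l1",f_scale=3)
    a=np.degrees(np.arctan2(T[:,1]-f.x[1],T[:,0]-f.x[0])); h=np.histogram(a,36,(-180,180))[0]
    print(n,len(T),f.x.round(1),np.abs(f.fun).mean().round(1)); print(h)
    g=np.sort(a);d=np.diff(np.r_[g,g[0]+360]);i=d.argmax();print("gap from",g[i],"size",d[i])
    L=B[(B[:,2]>40)&(B[:,2]<66)]; r=np.hypot(*(L[:,:2]-f.x).T); k=(r>110)&(r<132)
    print("lug",np.degrees(np.arctan2(*(L[k].mean(0)[:2]-f.x)[::-1])),k.sum())
    np.set_printoptions(suppress=True)
for n in("top","side"):
    c=arm.camera_info(n);print(n,np.array(c["extrinsics"])[:3,3].round())
```

```text
top table z -0.8764436503849993 high [73.7 75.4 77. ]
top 622 [ 558.9 -111.8] 3.0
[33 31 30 33 32 31 32 30 34 31 32 33 32 29 17  0  0  0  0  0  0  0  0  0
  0  0  0  0  0  0 13 25 30 33 29 32]
gap from -34.78647540295029 size 156.98653561616234
lug -60.73491517434603 127
side table z -0.5673514856940756 high [73.9 75.2 76.1]
side 1369 [ 559.  -117.2] 2.6
[53 61 65 66 75 79 83 86 84 84 82 81 73 63 39  0  0  0  0  0  0  0  0  0
  0  0  0  0  0  0 38 46 56 49 52 54]
gap from -33.14480972784012 size 154.2160056714892
lug -61.672498232004514 378
top [ 400.  182. 1026.]
side [ 520. -615.  570.]
```

Run:
```python
from h import *
from scipy.optimize import least_squares
from scipy.spatial.transform import Rotation as R
c=[]
for n in("top","side"):
    W=np.load(n+".npy").reshape(-1,3); x=np.array([559,-114.])
    for _ in range(4):
        r=np.hypot(*(W[:,:2]-x).T); T=W[(W[:,2]>71)&(W[:,2]<85)&(abs(r-96)<14)]
        f=least_squares(lambda p:np.hypot(T[:,0]-p[0],T[:,1]-p[1])-96,x,loss="soft_l1",f_scale=3);x=f.x
    f3=least_squares(lambda p:np.hypot(T[:,0]-p[0],T[:,1]-p[1])-p[2],[*x,96],loss="soft_l1",f_scale=3)
    a=np.degrees(np.arctan2(T[:,1]-x[1],T[:,0]-x[0]));g=np.sort(a);d=np.diff(np.r_[g,g[0]+360]);i=d.argmax()
    print(n,len(T),x.round(1),f3.x.round(1),"yaw",g[i]+d[i]/2-180,d[i]); c.append(x)
c=np.mean(c,0);yaw=-136.5
b=R.from_quat(arm.read_state()["ee_rot"]);p0=arm.read_state()["position"]
img=cv2.imread("pics/top0.png");side=cv2.imread("pics/side0.png")
print("c",c,"tool axes",b.as_matrix().round(3).tolist())
for i,t in enumerate([95,71.25,47.5,23.75,0,-23.75,-47.5,-71.25,-95]):
    t=np.radians(t+yaw);P=np.r_[c+96*np.r_[np.cos(t),np.sin(t)],76]
    for im,n in((img,"top"),(side,"side")):
        k=arm.camera_info(n);q=np.linalg.inv(k["extrinsics"])@np.r_[P,1]
        cv2.circle(im,(round(k["fx"]*q[0]/q[2]+k["cx"]),round(k["fy"]*q[1]/q[2]+k["cy"])),1,(0,255,0) if i else (255,0,0),-1)
    print(i,P.round(), "reach",np.hypot(*P[:2]).round())
cv2.imwrite("pics/m1.png",np.hstack([cv2.resize(im,None,fx=3,fy=3) for im in(img[150:280,380:513],side[240:370,230:363])]))
```

```text
top 550 [ 558.8 -112.4] [ 558.2 -112.9   95.4] yaw -136.26248411355698 156.40901580414715
side 1216 [ 558.8 -116.6] [ 558.4 -117.1   95.4] yaw -135.47047823705628 155.89815905452545
c [ 558.7864401  -114.50276326] tool axes [[0.901, -0.434, 0.0], [-0.434, -0.901, -0.0], [0.0, 0.0, -1.0]]
0 [ 631. -178.   76.] reach 655.0
1 [ 599. -202.   76.] reach 632.0
2 [ 560. -210.   76.] reach 599.0
3 [ 522. -203.   76.] reach 560.0
4 [ 489. -181.   76.] reach 521.0
5 [ 468. -147.   76.] reach 491.0
6 [ 463. -108.   76.] reach 475.0
7 [474. -70.  76.] reach 479.0
8 [499. -39.  76.] reach 501.0
```

View pics/m1.png

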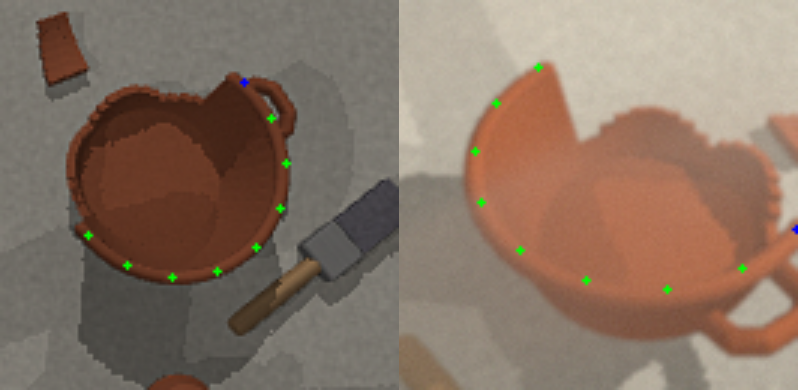

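The marks lie on the rim in both views. First move: a quarter of the way across at z = 250, shutting the fingers and turning the tool square to the world axes.

Request:
{"api": "arm_command", "payload": {
  "rows": [
    [[0.13,0.1,0],[0,0,-0.0286]],
    [[0.26,0.2,0],[0,0,-0.0571]],
    [[0.39,0.3,0],[0,0,-0.0857]],
    [[0.52,0.4,0],[0,0,-0.1142]],
    [[0.65,0.51,0],[0,0,-0.1428]]
  ],
  "grip": 0
}}

```text
clock: 1.5
position: [362.8, 376.4, 250.2]
ee_rot: [1.0, 0.002, 0.0, -0.0]
contact_force: [1.3, 0.9, 0.1]
gripper_width: 12.3
grasp_force: 0.0
```

Request:
{"api": "arm_command", "payload": {
  "rows": [
    [[0.08,0.17,0],[0,0,0]],
    [[0.16,0.34,0],[0,0,0]],
    [[0.24,0.5,0],[0,0,0]],
    [[0.32,0.67,0],[0,0,0]],
    [[0.4,0.84,0],[0,0,0]]
  ]
}}

```text
clock: 2.0
position: [462.7, 166.0, 250.5]
ee_rot: [1.0, 0.0, 0.0, -0.0]
contact_force: [0.2, 0.3, 0.2]
gripper_width: 0.2
grasp_force: 0.0
```

Request:
{"api": "arm_command", "payload": {
  "rows": [
    [[0.08,0.17,0],[0,0,0]],
    [[0.16,0.34,0],[0,0,0]],
    [[0.24,0.5,0],[0,0,0]],
    [[0.32,0.67,0],[0,0,0]],
    [[0.4,0.84,0],[0,0,0]]
  ]
}}

```text
clock: 2.5
position: [562.8, -44.2, 250.3]
ee_rot: [1.0, -0.0, 0.0, -0.0]
contact_force: [2.2, 0.2, 0.3]
gripper_width: 0.2
grasp_force: 0.0
```

Request:
{"api": "arm_command", "payload": {
  "rows": [
    [[0.09,0.18,0],[0,0,0]],
    [[0.18,0.36,0],[0,0,0]],
    [[0.272,0.536,0.1],[0,0,0]],
    [[0.272,0.536,0.25],[0,0,0]],
    [[0.272,0.536,0.4],[0,0,0]]
  ]
}}

```text
clock: 3.0
position: [630.6, -178.4, 148.4]
ee_rot: [1.0, -0.002, 0.0, -0.0]
contact_force: [-0.0, 0.8, -1.5]
gripper_width: 0.2
grasp_force: 0.0
```

Run:
```python
from h import *
print(arm.read_state()["position"].round(1) if hasattr(arm.read_state()["position"],'round') else arm.read_state()["position"])
a,_=cloud("top");b,_=cloud("side")
cv2.imwrite("pics/m2.png",np.hstack([cv2.resize(im,None,fx=3,fy=3) for im in(a[150:280,380:513],b[240:370,260:393])]))
```

```text
[ 630.6 -178.4  148.4]
```

View pics/m2.png

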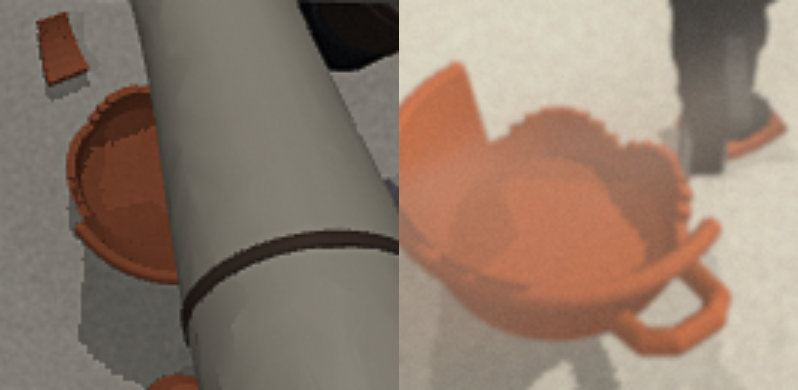

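The fingertips at (708,172) sit about 5 cm above the rim's lug end at (715,222), and the scene is undisturbed. Next I descend to z ≈ 108 and begin the trace.

Request:
{"api": "arm_command", "payload": {
  "rows": [
    [[0,0,0.06],[0,0,0]],
    [[0,0,0.12],[0,0,0]],
    [[0,0,0.165],[0,0,0]],
    [[0,0,0.165],[0,0,0]]
  ]
}}

```text
clock: 3.5
position: [629.9, -176.0, 108.6]
ee_rot: [1.0, 0.0, -0.001, -0.0]
contact_force: [-0.4, -0.7, -0.4]
gripper_width: 0.0
grasp_force: 0.0
```

Run:
```python
from h import *
b,_=cloud("side")
cv2.imwrite("pics/m3.png",cv2.resize(b[240:370,260:393],None,fx=4,fy=4))
```

```text
(no output)
```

View pics/m3.png

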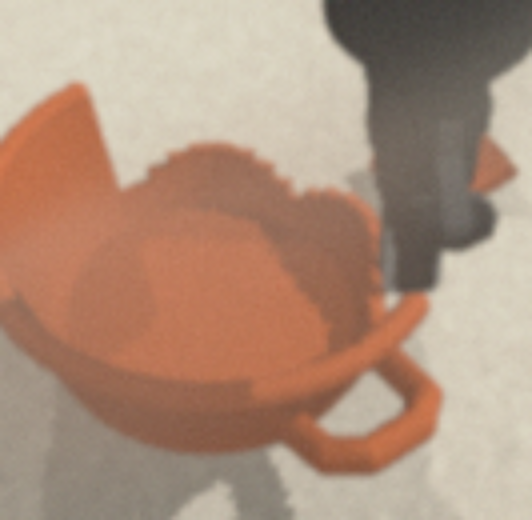

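The tips at (412,290) hover just over the rim's lug end at (420,300), so I trace on from here.

Request:
{"api": "arm_command", "payload": {
  "rows": [
    [[-0.059,0.054,0],[0,0,0]],
    [[-0.127,0.094,0],[0,0,0]],
    [[-0.127,0.094,0],[0,0,0]],
    [[-0.202,0.12,0],[0,0,0]],
    [[-0.281,0.13,0],[0,0,0]]
  ]
}}

```text
clock: 4.05
position: [560.2, -209.5, 109.8]
ee_rot: [1.0, -0.0, 0.001, 0.0]
contact_force: [-0.5, -0.1, 0.2]
gripper_width: 0.3
grasp_force: 0.0
```

Request:
{"api": "arm_command", "payload": {
  "rows": [
    [[0,0,0],[0,0,0]],
    [[-0.08,-0.007,0],[0,0,0]],
    [[-0.155,-0.03,0],[0,0,0]],
    [[-0.155,-0.03,0],[0,0,0]],
    [[-0.225,-0.068,0],[0,0,0]]
  ]
}}

```text
clock: 4.55
position: [506.7, -192.5, 109.9]
ee_rot: [1.0, 0.0, 0.002, 0.001]
contact_force: [-0.4, 0.7, -0.6]
gripper_width: 0.2
grasp_force: 0.0
```

Request:
{"api": "arm_command", "payload": {
  "rows": [
    [[-0.06,-0.052,0],[0,0,0]],
    [[-0.06,-0.052,0],[0,0,0]],
    [[-0.109,-0.115,0],[0,0,0]],
    [[-0.144,-0.186,0],[0,0,0]],
    [[-0.144,-0.186,0],[0,0,0]]
  ]
}}

```text
clock: 5.05
position: [468.5, -144.4, 109.4]
ee_rot: [1.0, 0.001, 0.001, 0.0]
contact_force: [-0.4, -0.5, 0.0]
gripper_width: -0.0
grasp_force: 0.0
```

Request:
{"api": "arm_command", "payload": {
  "rows": [
    [[-0.019,-0.077,0],[0,0,0]],
    [[-0.022,-0.156,0],[0,0,0]],
    [[-0.022,-0.156,0],[0,0,0]],
    [[-0.008,-0.235,0],[0,0,0]],
    [[0.022,-0.308,0],[0,0,0]]
  ]
}}

```text
clock: 5.55
position: [474.5, -68.5, 109.1]
ee_rot: [1.0, -0.0, 0.001, 0.0]
contact_force: [1.7, 0.4, -0.4]
gripper_width: -0.2
grasp_force: 0.0
```

Request:
{"api": "arm_command", "payload": {
  "rows": [
    [[0,0,0],[0,0,0]],
    [[0.044,-0.066,0],[0,0,0]],
    [[0.101,-0.122,0],[0,0,0]],
    [[0.101,-0.122,0],[0,0,0]],
    [[0.101,-0.122,0],[0,0,0]]
  ]
}}

```text
clock: 6.05
position: [498.7, -38.4, 108.6]
ee_rot: [1.0, -0.0, -0.0, 0.0]
contact_force: [-0.4, -0.1, -1.0]
gripper_width: -0.1
grasp_force: 0.0
```

Run:
```python
from h import *
b,_=cloud("side")
cv2.imwrite("pics/m4.png",cv2.resize(b[210:370,230:400],None,fx=3.5,fy=3.5))
```

```text
(no output)
```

View pics/m4.png

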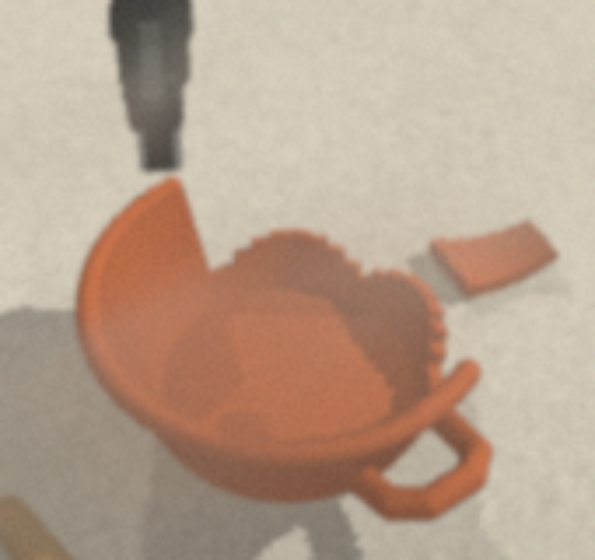

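The tips at (160,168) are over the plain broken end at (172,180). The bowl and sherd stand where they were, so I lift clear.

Request:
{"api": "arm_command", "payload": {
  "rows": [
    [[0,0,-0.12],[0,0,0]],
    [[0,0,-0.26],[0,0,0]],
    [[0,0,-0.4],[0,0,0]],
    [[0,0,-0.54],[0,0,0]],
    [[0,0,-0.64],[0,0,0]]
  ]
}}

```text
clock: 6.6
position: [498.3, -38.8, 271.4]
ee_rot: [1.0, -0.001, 0.001, -0.0]
contact_force: [0.4, 0.5, -0.0]
gripper_width: -0.1
grasp_force: 0.0
```

Request:
{"api": "arm_command", "payload": {
  "rows": [
    [[0,0,0],[0,0,0]],
    [[0,0,0],[0,0,0]],
    [[0,0,0],[0,0,0]]
  ]
}}

```text
clock: 6.9
position: [497.3, -38.4, 267.5]
ee_rot: [1.0, -0.001, -0.001, 0.0]
contact_force: [-1.0, 0.4, 0.6]
gripper_width: 0.0
grasp_force: 0.0
```

```bash
python3 -c "
from bench import arm
print(arm.read_state()['position']); print(arm.job_done())"
```

```text
[497.33892448 -38.36679166 267.48130334]
the job is handed in; nothing more can be done
None
```

I traced the surviving rim from the lug end to the plain end with the tips about 14 mm above the edge, lifted the hand clear and handed the job in; the force readings showed no contact with the bowl, and no verdict came back.

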